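# Draw a pan of lolly moulds to the front of a wire shelf with the pan hook

### The job

The small steel pan with the two lolly moulds has been pushed to the back of the wire shelf, out of reach. Take the pan hook from the top of the shelf, drop its blade behind the pan's front wall and, without touching the pan with the gripper, drag it forward until its front rim is flush with the shelf's front edge or up to about 3 cm over it, both moulds still standing in it. Then put the hook back on top of the shelf, standing upright on its blade and feet as you found it; leave the single mould and the stick bundle on the table where they are.

Things in the scene. Friction and masses are not known exactly. Their poses are not given: they have to be found in the camera images.
- shelf_edge (a point): Middle of the front edge of the lower deck, on its upper face, 100 mm above the table, of the fixed two-deck chrome wire shelf. +x points level into the shelf from its open front, z up. The shelf covers x 0 to 250 mm, y -75 to 75 mm here. 15 mm posts at x 53 and 237, y +-69; guide wires at y +-67.5, 22 mm high; back stop wires at x 245 mm.
- top_edge (a point): Middle of the front edge of the flat upper deck, on its upper face, 190 mm above the lower deck's edge, same outline and axes; the deck is 8 mm thick, its front trim hangs 15 mm down. The pan stands so deep that the hand must come right up to this edge, below the deck: an upright gripper strikes it, one leaning some 35 degrees back out of the shelf (fingers pointing in) passes.
- pan_rim (a point): Middle of the outer edge of the front rim, on its upper face, of the loose stainless pan on the lower deck. +x points to the pan's back, y along the rim, z up. The pan is 62 mm high, 124 mm long (x), 112 mm wide over its 3 mm thick rim. With the moulds it weighs about 0.6 kg and slides with 2 to 5 N. It may stand slightly askew.
- pan_wall (a point): Inner face of the pan's front wall, middle, at rim height; axes as pan_rim. Rim and wall lie before it (x -10.5 to 0 mm); the blade goes down behind it (x > 0). Inside: back wall at x 103 mm, sides at y +-45.5 mm, floor 59 mm down. At the start at least 28 mm (x 0 to 28) are free before the moulds.
- mould_a_mid (a point): Centre (half-way up) of one of two stainless lolly moulds that stand in the pan on their rims, side by side across it: 38 mm (x) by 64 mm (y, which lies along the pan's length) by 95 mm high (z, up). The tops stand 36 mm above the pan's rim.
- mould_b_mid (a point): Centre (half-way up) of the other mould in the pan, like the first.
- hook_grip (a point): Centre of the pan hook's handle: black block 74 mm long (x), 24 wide (y), 40 high, rounded, on two rubber feet. The loose hook (0.16 kg) stands level on the shelf's upper deck, whose face is 26 mm below this point. +x points along the hook to its blade, z up. A steel strip 14 mm wide, 0 to 4 mm above this point's height, joins handle and blade.
- hook_blade (a point): Middle of the lower edge of the hook's blade, 130 mm ahead of the handle's centre and 26 mm below it; axes as the hook's. The blade is a flat plate turned straight down from the end of the strip: 44 mm wide (y), 4 mm thick (x), 26 mm from its lower edge up to the strip's underside.
- spare_mould_mid (a point): Centre of a single lolly mould (38 x 64 x 95 mm) standing on the table beyond the shelf's front; a bystander.
- stick_bundle_mid (a point): Centre of a bundle of lolly sticks (35 x 117 x 14 mm) lying on the table before the shelf's open front; a bystander.

How it is judged:
On the way, in this order (a step that is already met when the one before it is completed fails the run):
1. the hook's blade is down inside the pan, behind its front wall, while the pan is still at the back (z of hook_blade in the frame of pan_rim below -0.008 m and x of hook_blade in the frame of pan_rim between 0.008 and 0.06 m and x of pan_rim in the frame of shelf_edge above 0.05 m), for 0.1 s.
2. the pan's front rim has been drawn to the shelf's front edge with the blade still behind its front wall (x of pan_rim in the frame of shelf_edge below 0.012 m and z of hook_blade in the frame of pan_rim below -0.005 m and x of hook_blade in the frame of pan_rim between 0.005 and 0.06 m), for 0.1 s.
At the end, for the whole second after the job is handed in: The pan stands level on the lower deck, front rim from 12 mm short of to 40 mm past the shelf's front edge, both moulds upright in it (0.15 rad); the hook stands released on the upper deck, upright (0.1 rad), handle centre 26 (+-8) mm above the deck and inside its outline (x of pan_rim in the frame of shelf_edge between -0.04 and 0.012 m and z of pan_rim in the frame of shelf_edge between 0.056 and 0.068 m and angle between pan_rim's own z axis and vertical below 0.06 rad and angle between each of mould_a_mid, mould_b_mid's own z axis and vertical below 0.15 rad and horizontal distance between each of mould_a_mid, mould_b_mid and pan_rim below 0.11 m and z of hook_grip in the frame of shelf_edge between 0.208 and 0.224 m and angle between hook_grip's own z axis and vertical below 0.1 rad and x of hook_grip in the frame of shelf_edge between 0 and 0.25 m); the robot touches nothing.
It fails at once if a mould in the pan is knocked over (angle between any of mould_a_mid, mould_b_mid's own z axis and vertical above 0.4 rad).
It fails at once if the gripper or arm touches the pan (contact force between any of the fingers, the arm and pan above 1.5 N).
It fails at once if a bystander (spare mould or stick bundle on the table) is shifted by more than 3 cm (distance of any of spare_mould_mid, stick_bundle_mid from where it was at the start of the episode above 0.03 m).
It also fails if it takes over 53 s, if anything falls off the work surface, if the arm or the gripper's body presses on something with over 40 N, if the wrist force passes 120 N, or if a joint passes its speed limit or range.

### The arm

A 6-joint arm with a two-finger parallel gripper is mounted at the origin on a cart in front of the work surface, level with it; the furniture and walls round the work are solid. World frame = base frame: x ahead of the robot, y to its left, z up, the work surface at z = 0. Lengths are in m, angles in rad, forces in N, time in s.
With the tool pointing down it reaches from about 0.325 to 0.775 m from the base axis. Payload 5.5 kg.
Tool frame: the origin (TCP) lies between the finger pads; the fingertips stand 17 mm ahead of it and the grasp point (between the pads) lies 2 mm behind it (arm.tcp_to_tips is the distance from the TCP to the fingertips, in m); z points along the fingers, y is the line along which they close (so a half turn about z gives the same grasp; the last joint's range is limited). The gripper opens to 85 mm and grips with 20 to 120 N. Pads are 22 mm wide; open, the fingers measure 114 mm over their backs; the gripper's body (76 mm by 85 mm) begins 54 mm behind the grasp point. The pads swing forward as they close: fully open they stand 13 mm farther back than shut.
Start: joints at [1.152, 0.091, 1.231, -0, 1.82, -0.057], TCP at [0.212, 0.561, 0.248] pointing down, gripper open.
Joint ranges: [-2.87, 2.87], [-0.86, 2.18], [0.17, 2.46], [-1.51, 4.65], [0.06, 2.69], [-2.65, 2.65]. Speed limits (rad/s): [2.57, 2.57, 3.01, 3.14, 3.14, 3.14].

### API

Orientations are given as a unit quaternion [x, y, z, w].
In Python, from cell import readout, cams, order, arm gives the robot as it stands. The module is installed in compiled form; this text tells all that it offers.
- The arm moves only by the tool drive_tool, never from a script. Its arguments are lists of equal length, an entry for each row: "rot": the turn, a rotation vector about the world's x, y, z in rad, a list of three; "linear": the shift along the world's x, y, z in m, a list of three; "jaw": the opening, from 0 (shut) to 1 (fully open). In form: {"rot": [[wx, wy, wz], ...], "linear": [[dx, dy, dz], ...], "jaw": [jaw, ...]}. A call has 1 to 5 rows; each row is the pose to reach, as a shift and turn from the pose commanded when the call began; what a row does not reach only later rows make up. A row lasts 1/10 s, in which the tool goes at most 50 mm and 8.59 degrees, less where a joint would pass 70% of its speed; a pose out of reach is approached as far as the arm can. A call with a gripper value outside its range is refused whole. The fingers move at their own pace and stop on an object; "force" is the grip in N (left out, the last holds). Time passes only in rows, so rows that repeat a pose let the fingers close. It gives the time, the measured TCP pose, the force, the opening and the grip force at its end, in the units of the state.
- readout.read_state(): the state, without advancing time (a new reading comes with each control period).
- cams.capture(name): name is "scene" or "top" or "wrist"; returns (picture, depth): 400x640x3 uint8, red, green, blue; 400x640 float32, m along the optical axis (not along the pixel's ray), 0 where there is no reading.
- cams.camera_info(name): a dict with "camera_matrix" (3x3 intrinsics, pixels), "R" (3x3) and "t" (3): a world point X has camera coordinates R X + t. Camera axes: x right, y down, z forward; pixel columns grow to the right and rows downward; lengths in m; the calibration is good to about 2 mm. A picture is of the moment at which its call begins: read the wrist's pose just before it. camera_info takes no time and is no camera call; for the wrist camera it gives the pose at the moment of the call.
- order.finish_job(): hands the job in; it is judged then, once.
The state is a dict: "time": time; "qpos": joint angles; "joint_velocities": joint speeds; "tau": joint torques, N m; "ee_pos": TCP position; "tool_rot": TCP orientation; "ft_force": force on the tool from outside, world axes, zero at the start; "ft_torque": the same for the moment, N m; "finger_gap": finger opening in m; "grip_force": force on a finger pad.
Only numpy, scipy, OpenCV 4.12 (cv2) and the standard library are available. Lean on these libraries where they do the work, as an engineer would, in place of code of your own. Each camera call takes 0.05 s, during which the arm holds its last target. There are 200 camera calls.

## Working session

There is one attempt and no reset: what is moved stays moved. The work goes in short steps, Python scripts to look and compute and a tool call to move; the robot and the scene stay as the last step left them, time stands still between calls to the robot, and variables do not carry over. Pictures are saved under pics/ and viewed, at most 10 in all, crops included, and the job is handed in when it is done.

Besides the shell and the picture viewer there is one more tool, called after "Request:" as name(argument=value, ...) on one line, values as JSON. drive_tool: Moves the arm, as the interface text tells. Its arguments: {"type":"object","properties":{"rot":{"type":"array"},"linear":{"type":"array"},"jaw":{"type":"array"},"force":{"type":"number"}},"required":["rot","linear","jaw"]}

```bash
mkdir -p pics; cat > h.py <<'E'
import numpy as np, cv2
from cell import readout, cams, order, arm
def cap(n):
    i=cams.camera_info(n); p,d=cams.capture(n); return p,d,np.array(i["camera_matrix"]),np.array(i["R"]),np.array(i["t"])
def pts(d,K,R,t):
    v,u=np.mgrid[:d.shape[0],:d.shape[1]]
    c=np.stack([(u-K[0,2])/K[0,0]*d,(v-K[1,2])/K[1,1]*d,d],-1)
    return (c-t)@R
E
python3 - <<'E'
from h import *
for n in ("scene","top"):
    p,d,K,R,t=cap(n); np.savez(f"{n}0.npz",p=p,d=d,K=K,R=R,t=t)
    cv2.imwrite(f"pics/{n}0.png",p[...,::-1]); print(n,K[0,0],-R.T@t,R[2])
print(readout.read_state())
E
```

```text
scene 362.83850998771624 [0.23056272 0.44501485 0.56033167] [ 0.40001143 -0.80470133 -0.43868738]
top 449.44741544808136 [ 0.0666484  -0.08275632  0.85875881] [ 0.586153   -0.20953405 -0.78263666]
{'time': 0.1, 'qpos': array([ 1.15231759e+00,  9.18093620e-02,  1.23179305e+00, -4.79347309e-06,
        1.81979060e+00, -5.67178593e-02]), 'joint_velocities': array([ 9.26444535e-04, -2.38062503e-03, -4.04520314e-03, -1.62111551e-04,
       -8.86987970e-05,  3.94342949e-04]), 'tau': array([ 3.12825439e-03, -4.60214853e+01, -4.19223583e+01, -5.16825878e-05,
        1.05669379e-02, -1.91236688e-05]), 'ee_pos': array([0.21227445, 0.560954  , 0.24723289]), 'tool_rot': array([ 1.79896226e-01,  9.83685182e-01, -8.75436814e-04, -2.09616353e-04]), 'ft_force': array([-0.05394023, -0.22064775,  0.00987691]), 'ft_torque': array([-0.00520861,  0.01946841, -0.05720903]), 'grip_force': 0.0, 'finger_gap': 0.08554632469972578}
```

View pics/scene0.png

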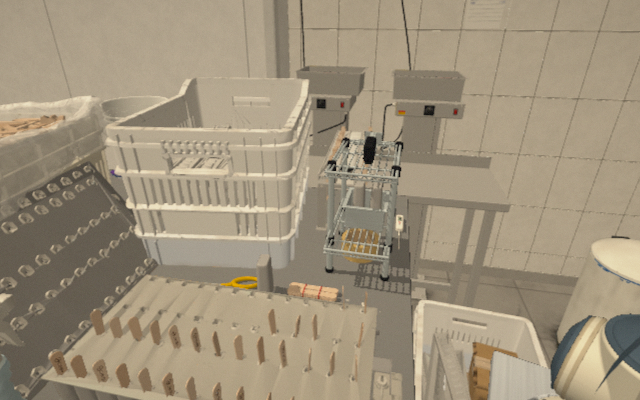

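View pics/top0.png

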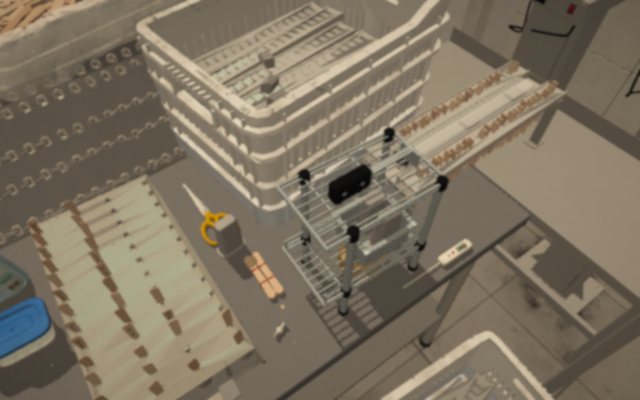

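The scene view shows the shelf at about (325–400, 135–275), with the handle at (370,150). In the top view the deck post caps are at (305,175), (389,134), (442,182) and (353,234), the handle is at (350,184), the spare mould at (228,234) and the stick bundle at (265,275). The shelf front faces lower left.

```bash
python3 - <<'E'
from h import *
for n,b in (("top",(180,110,460,330)),("scene",(300,120,420,290))):
    z=np.load(n+"0.npz"); p,d=z['p'],z['d']; P=pts(d,z['K'],z['R'],z['t'])
    x0,y0,x1,y1=b; 
    f=min(800/(x1-x0),600/(y1-y0)); cv2.imwrite(f"pics/{n}_c.png",cv2.resize(p[y0:y1,x0:x1,::-1],None,fx=f,fy=f,interpolation=2)); print(n,f)
    if n=="top":
        for u,v in [(305,175),(389,134),(442,182),(353,234),(350,184),(228,234),(265,275),(395,215),(380,225),(365,215),(400,240)]: print((u,v),P[v,u].round(3))
    # black handle
    m=(p.max(2)<45)&(P[...,2]>.28)&(P[...,2]<.40)
    m[:y0]=0;m[y1:]=0;m[:,:x0]=0;m[:,x1:]=0
    nl,L,s,c=cv2.connectedComponentsWithStats(m.astype('uint8'))
    for i in range(1,nl):
        if s[i,4]>15:
            q=P[L==i]; print(s[i],q.mean(0).round(3),q.min(0).round(3),q.max(0).round(3))
    if n=="top":
      w=(P[...,2]>.285)&(P[...,2]<.297)
      w[:y0]=0;w[y1:]=0;w[:,:x0]=0;w[:,x1:]=0
      q=P[w][:,:2].astype('float32'); print("deck rect",cv2.minAreaRect(q),cv2.boxPoints(cv2.minAreaRect(q)).round(3).tolist())
E
```

```text
top 2.727272727272727
(305, 175) [ 0.532 -0.241  0.291]
(389, 134) [ 0.571 -0.415  0.292]
(442, 182) [ 0.44  -0.446  0.292]
(353, 234) [ 0.396 -0.268  0.293]
(350, 184) [ 0.457 -0.287  0.333]
(228, 234) [ 0.618 -0.096  0.067]
(265, 275) [ 0.532 -0.146  0.005]
(395, 215) [ 0.463 -0.387  0.198]
(380, 225) [ 0.462 -0.359  0.18 ]
(365, 215) [ 0.503 -0.35   0.163]
(400, 240) [ 0.451 -0.404  0.122]
[385 129   9  10  62] [ 0.575 -0.417  0.291] [ 0.567 -0.425  0.28 ] [ 0.586 -0.41   0.295]
[329 165  42  39 920] [ 0.463 -0.289  0.326] [ 0.45  -0.327  0.299] [ 0.485 -0.256  0.338]
[299 170  11  13  76] [ 0.533 -0.24   0.291] [ 0.527 -0.247  0.281] [ 0.542 -0.231  0.295]
[437 176  11  13  92] [ 0.441 -0.449  0.291] [ 0.434 -0.457  0.281] [ 0.452 -0.442  0.295]
[347 226  12  14 123] [ 0.399 -0.271  0.291] [ 0.392 -0.278  0.28 ] [ 0.41  -0.262  0.295]
deck rect ((0.5862499475479126, -0.2977328896522522), (0.37521010637283325, 0.25447729229927063), 15.641905784606934) [[0.3709999918937683, -0.22599999606609344], [0.4399999976158142, -0.47099998593330383], [0.8009999990463257, -0.3700000047683716], [0.7329999804496765, -0.125]]
scene 3.5294117647058822
[363 137  13  27 263] [ 0.464 -0.269  0.322] [ 0.453 -0.322  0.292] [ 0.483 -0.255  0.337]
[396 142   7   6  17] [ 0.444 -0.447  0.29 ] [ 0.438 -0.452  0.281] [ 0.452 -0.441  0.294]
[328 161   8   4  24] [ 0.536 -0.235  0.292] [ 0.53  -0.241  0.288] [ 0.543 -0.23   0.294]
[392 166   9   8  38] [ 0.402 -0.267  0.29 ] [ 0.395 -0.275  0.281] [ 0.411 -0.262  0.294]
```

View pics/top_c.png

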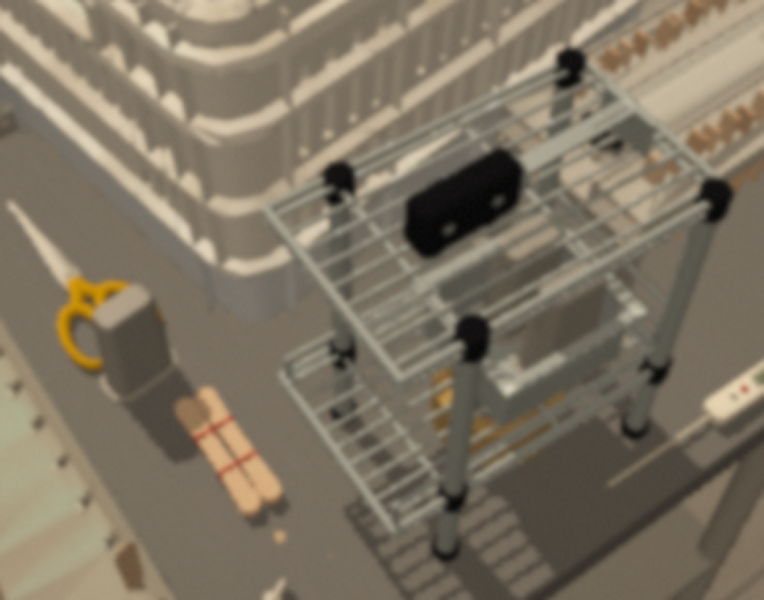

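View pics/scene_c.png

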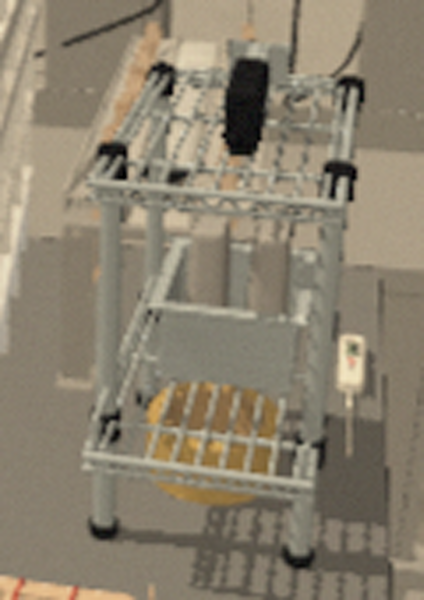

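The crops show:
- **Top deck:** the black handle sits near the front. The strip and blade point back into the shelf.
- **Pan and moulds:** in the scene crop the pan front is at about x 155–300, y 310–385, with two moulds behind it.

Next I fit the frames.

```bash
cat >> h.py <<'E'
ex=np.array([.0405,-.1785,0]);ex/=np.linalg.norm(ex);ey=np.array([-ex[1],ex[0],0])
O=np.array([.4675,-.2545,.1])-.053*ex
def S(P): q=P-O; return np.stack([q@ex,q@ey,q[...,2]],-1)
E
python3 - <<'E'
from h import *
print(O,ex,ey)
for n in ("top","scene"):
    z=np.load(n+"0.npz"); p,d=z['p'],z['d']; P=pts(d,z['K'],z['R'],z['t']); Q=S(P); ok=d>0
    ins=ok&(Q[...,0]>-.02)&(Q[...,0]<.26)&(abs(Q[...,1])<.075)
    m=ins&(p.max(2)<50)&(Q[...,2]>.226)&(Q[...,2]<.245)&(abs(Q[...,1])<.055)&(Q[...,0]<.2)
    print(n,"handle top rect",m.sum(),cv2.minAreaRect(Q[m][:,:2].astype('float32')),Q[m][:,2].mean())
    # rim
    m=ins&(Q[...,2]>.055)&(Q[...,2]<.068)&(abs(Q[...,1])<.058)
    q=Q[m]; print("rim",m.sum(),q.min(0).round(3),q.max(0).round(3))
    for y in np.arange(-.055,.056,.01):
        s=q[abs(q[:,1]-y)<.005]
        if len(s): print(round(y,3),len(s),np.percentile(s[:,0],[2,20,50]).round(3),end='; ')
    m=ins&(Q[...,2]>.09)&(Q[...,2]<.105)&(abs(Q[...,1])<.058);q=Q[m];print("\nmouldtops",m.sum(),q.min(0).round(3) if len(q) else '',q.max(0).round(3) if len(q) else '')
    # front wall
    m=ins&(Q[...,2]>.012)&(Q[...,2]<.05)&(abs(Q[...,1])<.05)&(Q[...,0]>.03);q=Q[m]
    print("wall")
    for y in np.arange(-.045,.046,.01):
        s=q[abs(q[:,1]-y)<.005]
        if len(s): print(round(y,3),len(s),np.percentile(s[:,0],[10,50]).round(3),end='; ')
    # strip
    m=ins&(Q[...,2]>.21)&(Q[...,2]<.226)&(Q[...,0]>.13)&(p.max(2)>60);q=Q[m]
    print("\nstrip",m.sum())
    for x in np.arange(.13,.25,.015):
        s=q[abs(q[:,0]-x)<.0075]
        if len(s): print(round(x,3),len(s),np.percentile(s[:,1],[5,50,95]).round(3),end='; ')
    print()
    # obstacles along path
    if n=="top":
      for (a,b) in [((.15,.6),(.55,.4)),((.15,.4),(.55,.2)),((.2,.2),(.6,0)),((.2,0),(.6,-.12)),((.3,-.12),(.62,-.2))]:
        w=ok&(P[...,0]>a[0])&(P[...,0]<b[0])&(P[...,1]<a[1])&(P[...,1]>b[1]); print(a,b,w.sum(),P[w][:,2].max() if w.any() else None)
E
```

```text
[ 0.45577286 -0.2028137   0.1       ] [ 0.22126688 -0.97521329  0.        ] [0.97521329 0.22126688 0.        ]
top handle top rect 564 ((0.08872903138399124, -0.007689898833632469), (0.06930598616600037, 0.0214542243629694), 3.36358380317688) 0.23378735945533047
rim 870 [ 0.101 -0.058  0.055] [0.259 0.057 0.068]
-0.055 241 [0.105 0.125 0.162]; -0.045 141 [0.103 0.111 0.158]; -0.035 141 [0.102 0.154 0.174]; -0.025 60 [0.103 0.144 0.155]; -0.015 11 [0.152 0.154 0.22 ]; 0.005 46 [0.103 0.161 0.175]; 0.015 48 [0.102 0.153 0.155]; 0.025 15 [0.102 0.11  0.154]; 0.035 14 [0.102 0.102 0.104]; 0.045 76 [0.102 0.119 0.141]; 0.055 77 [0.103 0.127 0.155]; 
mouldtops 332 [ 0.154 -0.037  0.09 ] [0.2   0.034 0.101]
wall
-0.045 319 [0.112 0.163]; -0.035 136 [0.11  0.165]; -0.025 104 [0.11  0.152]; -0.015 38 [0.152 0.153]; -0.005 4 [0.247 0.248]; 0.005 41 [0.158 0.169]; 0.015 47 [0.11  0.153]; 0.025 65 [0.11  0.152]; 0.035 33 [0.11  0.111]; 0.045 159 [0.124 0.145]; 
strip 453
0.13 6 [-0.016 -0.015 -0.01 ]; 0.145 66 [-0.01  -0.005  0.003]; 0.16 68 [-0.009 -0.003  0.004]; 0.175 62 [-0.009 -0.003  0.004
[... 646 characters left out ...]
06 0.153]; -0.015 32 [0.103 0.108 0.153]; -0.005 26 [0.101 0.104 0.11 ]; 0.005 27 [0.102 0.106 0.215]; 0.015 45 [0.103 0.109 0.155]; 0.025 33 [0.103 0.106 0.152]; 0.035 22 [0.101 0.107 0.111]; 0.045 54 [0.102 0.11  0.154]; 0.055 63 [0.103 0.126 0.168]; 
mouldtops 177 [ 0.052 -0.058  0.09 ] [0.195 0.036 0.105]
wall
-0.045 55 [0.11  0.112]; -0.035 99 [0.11  0.113]; -0.025 66 [0.109 0.111]; -0.015 65 [0.11  0.112]; -0.005 71 [0.11  0.111]; 0.005 111 [0.109 0.171]; 0.015 75 [0.11  0.111]; 0.025 66 [0.109 0.111]; 0.035 63 [0.109 0.111]; 0.045 85 [0.109 0.112]; 
strip 83
0.175 1 [-0.005 -0.005 -0.005]; 0.19 10 [-0.003  0.002  0.008]; 0.205 11 [-0.005  0.001  0.008]; 0.22 61 [-0.018  0.006  0.024];
```

```bash
cat >> h.py <<'E'
from scipy.spatial.transform import Rotation as Rn
def toolR(yaw,tilt):  # yaw: world angle (deg) of hook x; tilt lean (deg)
    a=np.radians(yaw);b=np.radians(tilt);hx=np.array([np.cos(a),np.sin(a),0]);hy=np.array([-hx[1],hx[0],0])
    tz=np.sin(b)*hx-np.cos(b)*np.array([0,0,1]); return Rn.from_matrix(np.stack([np.cross(hy,tz),hy,tz],1))
def W(x,y,z): return O+x*ex+y*ey+np.array([0,0,z])
def go(pos,R):
    s=readout.read_state(); w=(R*Rn.from_quat(s["tool_rot"]).inv()).as_rotvec()
    print("t",round(s["time"],2),"lin",(pos-s["ee_pos"]).round(4),"rot",w.round(4),np.degrees(np.linalg.norm(w)).round(1),"gap",s["finger_gap"],"F",s["ft_force"].round(1),"S",S(s["ee_pos"]).round(4),"q",s["qpos"].round(2))
E
python3 - <<'E'
from h import *
R=toolR(-75,35); tz=R.as_matrix()[:,2]; G=W(.080,-.0065,.223)+.002*tz
print(G,tz); go(G-.08*tz,R)
E
```

```text
[ 0.46743222 -0.28337706  0.3213617 ] [ 0.14845251 -0.55403229 -0.81915204]
t 0.1 lin [ 0.2433 -0.8     0.1397] rot [-0.4688 -0.4265 -0.9161] 63.8 gap 0.08554632469972578 F [-0.1 -0.2  0. ] S [-0.7987 -0.0685  0.1472] q [ 1.15  0.09  1.23 -0.    1.82 -0.06]
```

Request:
drive_tool(rot=[[-0.0234, -0.0213, -0.0458], [-0.0468, -0.0426, -0.0916], [-0.0702, -0.064, -0.1374], [-0.0936, -0.0853, -0.1832], [-0.117, -0.1066, -0.229]], linear=[[0.012, -0.04, 0.026], [0.024, -0.08, 0.052], [0.036, -0.12, 0.078], [0.048, -0.16, 0.104], [0.06, -0.2, 0.13]], jaw=[1, 1, 1, 1, 1])

```text
time: 0.6
ee_pos: [0.2725, 0.3595, 0.3789]
tool_rot: [0.291, 0.953, -0.048, 0.063]
ft_force: [0.7, 0.6, -0.7]
finger_gap: 0.0857
grip_force: 0.0
```

Request:
drive_tool(rot=[[-0.0234, -0.0213, -0.0458], [-0.0468, -0.0426, -0.0916], [-0.0702, -0.064, -0.1374], [-0.0936, -0.0853, -0.1832], [-0.117, -0.1066, -0.229]], linear=[[0.012, -0.04, 0.004], [0.024, -0.08, 0.008], [0.036, -0.12, 0.012], [0.048, -0.16, 0.016], [0.06, -0.2, 0.02]], jaw=[1, 1, 1, 1, 1])

```text
time: 1.1
ee_pos: [0.3325, 0.1596, 0.3982]
tool_rot: [0.396, 0.905, -0.095, 0.125]
ft_force: [1.0, 1.5, -0.2]
finger_gap: 0.0855
grip_force: 0.0
```

Request:
drive_tool(rot=[[-0.0234, -0.0213, -0.0458], [-0.0468, -0.0426, -0.0916], [-0.0702, -0.064, -0.1374], [-0.0936, -0.0853, -0.1832], [-0.117, -0.1066, -0.229]], linear=[[0.012, -0.04, 0], [0.024, -0.08, 0], [0.036, -0.12, 0], [0.048, -0.16, 0], [0.06, -0.2, 0]], jaw=[1, 1, 1, 1, 1])

```text
time: 1.6
ee_pos: [0.3924, -0.0405, 0.398]
tool_rot: [0.493, 0.839, -0.14, 0.184]
ft_force: [0.2, 0.5, -0.0]
finger_gap: 0.0856
grip_force: 0.0
```

```bash
python3 - <<'E'
from h import *
R=toolR(-75,35); tz=R.as_matrix()[:,2]; G=W(.080,-.0065,.223)+.002*tz
go(G-.08*tz,R)
E
```

```text
t 1.6 lin [ 0.0631 -0.1986 -0.0112] rot [-0.1172 -0.1046 -0.2286] 15.9 gap 0.08555239697826414 F [ 0.2  0.5 -0. ] S [-0.1723 -0.0259  0.298 ] q [ 0.18 -0.5   1.54 -0.49  1.96 -0.56]
```

Request:
drive_tool(rot=[[-0.0234, -0.0209, -0.0457], [-0.0468, -0.0418, -0.0914], [-0.0702, -0.0627, -0.1371], [-0.0936, -0.0836, -0.1828], [-0.1172, -0.1046, -0.2286]], linear=[[0.0126, -0.04, 0], [0.0252, -0.08, 0], [0.0379, -0.12, 0], [0.0505, -0.16, 0], [0.063, -0.1986, -0.0112]], jaw=[1, 1, 1, 1, 1])

```text
time: 2.1
ee_pos: [0.4555, -0.2394, 0.3884]
tool_rot: [0.581, 0.756, -0.183, 0.24]
ft_force: [0.9, 0.7, 0.3]
finger_gap: 0.0853
grip_force: 0.0
```

```bash
python3 - <<'E'
from h import *
p,d,K,Rc,t=cap("wrist"); P=pts(d,K,Rc,t);Q=S(P)
cv2.imwrite("pics/w1.png",p[...,::-1])
m=(d>0)&(p.max(2)<50)&(Q[...,2]>.22)&(Q[...,2]<.245)&(abs(Q[...,1])<.055)&(Q[...,0]<.2)&(Q[...,0]>0)
if m.sum()>20: print(m.sum(),cv2.minAreaRect(Q[m][:,:2].astype('float32')),Q[m][:,2].max())
R=toolR(-75,35); tz=R.as_matrix()[:,2]; G=W(.080,-.0065,.223)+.002*tz
go(G,R)
E
```

```text
1937 ((0.08774417638778687, -0.004741494543850422), (0.06759966909885406, 0.022046677768230438), 2.502164840698242) 0.2375805057129529
t 2.15 lin [ 0.0112 -0.0404 -0.062 ] rot [ 0.0022 -0.0031  0.0052] 0.4 gap 0.08545281596411333 F [-1.2 -1.7 -3.9] S [ 0.0392 -0.0085  0.2834] q [-0.23 -0.37  1.51 -0.54  1.67 -0.64]
```

View pics/w1.png

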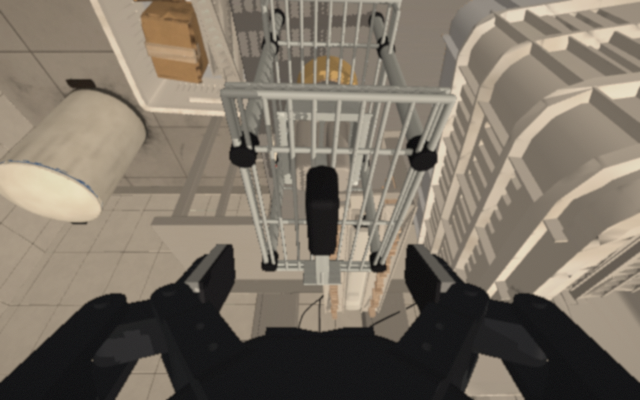

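The wrist view shows the handle at (322,210) between the open fingers, with the strip and blade toward the bottom at (322,275). It is aligned, so I'll grasp it.

Request:
drive_tool(rot=[[0, 0, 0], [0, 0, 0], [0, 0, 0.003], [0, 0, 0.005], [0, 0, 0.005]], linear=[[0.003, -0.01, -0.016], [0.006, -0.02, -0.032], [0.009, -0.03, -0.048], [0.012, -0.04, -0.062], [0.012, -0.04, -0.062]], jaw=[1, 1, 1, 1, 0.6])

```text
time: 2.65
ee_pos: [0.4667, -0.2778, 0.3214]
tool_rot: [0.578, 0.759, -0.183, 0.236]
ft_force: [0.4, 0.5, -1.1]
finger_gap: 0.0731
grip_force: 0.0
```

Request:
drive_tool(rot=[[0, 0, 0], [0, 0, 0], [0, 0, 0], [0, 0, 0], [0, 0, 0]], linear=[[0, 0, 0], [0, 0, 0], [0, 0, 0], [0, 0, 0], [0, 0, 0]], jaw=[0.3, 0, 0, 0, 0], force=70)

```text
time: 3.15
ee_pos: [0.4676, -0.2771, 0.3265]
tool_rot: [0.578, 0.759, -0.182, 0.24]
ft_force: [-1.2, 3.3, 3.2]
finger_gap: 0.0235
grip_force: 69.2
```

Request:
drive_tool(rot=[[0, 0, 0], [0, 0, 0], [0, 0, 0], [0, 0, 0], [0, 0, 0]], linear=[[0, 0, 0], [0, 0, 0], [0, 0, 0], [0, 0, 0], [0, 0, 0]], jaw=[0, 0, 0, 0, 0])

```text
time: 3.65
ee_pos: [0.4676, -0.2773, 0.3265]
tool_rot: [0.578, 0.758, -0.182, 0.24]
ft_force: [-0.2, 4.8, 5.0]
finger_gap: 0.0228
grip_force: 69.2
```

```bash
python3 - <<'E'
from h import *
go(W(.080,-.0065,.223),toolR(-75,35))
E
```

```text
t 3.65 lin [-0.0005 -0.005  -0.0035] rot [-0.0002  0.0018 -0.0071] 0.4 gap 0.022837521722312317 F [-0.2  4.8  5. ] S [ 0.0753 -0.0049  0.2265] q [-0.31 -0.36  1.61 -0.5   1.53 -0.65]
```

Gripped. Now I lift, draw it out and lower it in front of the shelf.

Request:
drive_tool(rot=[[0, 0, 0], [0, 0, 0], [0, 0, 0], [0, 0, 0], [0, 0, 0]], linear=[[0, 0, 0.01], [0, 0, 0.022], [0, 0, 0.036], [0, 0, 0.05], [0, 0, 0.05]], jaw=[0, 0, 0, 0, 0])

```text
time: 4.15
ee_pos: [0.4676, -0.2777, 0.378]
tool_rot: [0.578, 0.758, -0.182, 0.24]
ft_force: [-0.4, -0.9, -2.0]
finger_gap: 0.0232
grip_force: 68.6
```

Request:
drive_tool(rot=[[0, 0, 0], [0, 0, 0], [0, 0, 0], [0, 0, 0], [0, 0, 0]], linear=[[-0.004, 0.018, 0], [-0.01, 0.045, 0], [-0.018, 0.08, 0], [-0.026, 0.115, 0], [-0.034, 0.15, 0]], jaw=[0, 0, 0, 0, 0])

```text
time: 4.65
ee_pos: [0.4328, -0.1263, 0.3744]
tool_rot: [0.578, 0.759, -0.182, 0.238]
ft_force: [1.4, 0.3, -2.3]
finger_gap: 0.023
grip_force: 68.6
```

Request:
drive_tool(rot=[[0, 0, -0.009], [0, 0, -0.018], [0, 0, -0.027], [0, 0, -0.036], [0, 0, -0.04]], linear=[[-0.008, 0.035, 0], [-0.016, 0.07, 0], [-0.022, 0.098, 0], [-0.025, 0.11, 0], [-0.025, 0.11, 0]], jaw=[0, 0, 0, 0, 0])

```text
time: 5.15
ee_pos: [0.4085, -0.0159, 0.3743]
tool_rot: [0.592, 0.748, -0.187, 0.235]
ft_force: [0.0, -0.7, -1.8]
finger_gap: 0.0226
grip_force: 68.7
```

```bash
python3 - <<'E'
from h import *
go(W(-.19,-.001,.1105),toolR(-77.2,35))
for n in ("top","scene"):
    p,d,K,Rc,t=cap(n); P=pts(d,K,Rc,t);Q=S(P); np.savez(n+"1.npz",p=p,d=d,P=P,Q=Q)
    cv2.imwrite(f"pics/{n}1.png",p[...,::-1])
a=cv2.imread("pics/top1.png")[60:360,150:450];b=cv2.imread("pics/scene1.png")[60:360,250:550]
cv2.imwrite("pics/ab1.png",cv2.resize(np.hstack([a,b]),(800,400)))
E
```

```text
t 5.15 lin [ 0.0043 -0.0018 -0.1638] rot [-0.001  -0.0019 -0.0079] 0.5 gap 0.022585374485616677 F [ 0.  -0.7 -1.8] S [-0.1927 -0.0048  0.2743] q [ 0.34 -0.41  1.56 -0.67  1.97 -0.17]
```

View pics/ab1.png

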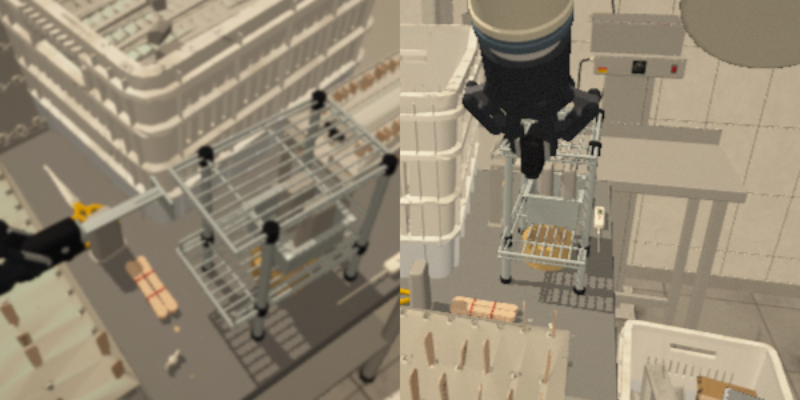

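The left panel shows the hook held level, with the blade at about (168,200) in front of the shelf. I'll measure the strip and blade from the top camera's depth.

```bash
python3 - <<'E'
from h import *
z=np.load("top1.npz");Q=z['Q'];d=z['d']
m=(d>0)&(Q[...,0]<-.03)&(Q[...,0]>-.16)&(abs(Q[...,1]+.005)<.04)&(Q[...,2]>.2)&(Q[...,2]<.31)
q=Q[m]
for x in np.arange(-.14,-.03,.01):
    s=q[abs(q[:,0]-x)<.005]
    if len(s): print(round(x,3),len(s),np.percentile(s[:,1],[5,50,95]).round(3),np.percentile(s[:,2],[5,50,95]).round(3))
print(np.percentile(q[:,0],[95,98,100]))
E
```

```text
-0.14 167 [-0.018 -0.015  0.   ] [0.253 0.277 0.283]
-0.13 72 [-0.013 -0.007  0.   ] [0.266 0.268 0.269]
-0.12 75 [-0.013 -0.007  0.   ] [0.265 0.267 0.269]
-0.11 72 [-0.013 -0.007  0.   ] [0.266 0.267 0.269]
-0.1 74 [-0.012 -0.006  0.001] [0.265 0.267 0.269]
-0.09 73 [-0.012 -0.006  0.001] [0.265 0.267 0.268]
-0.08 71 [-0.012 -0.006  0.001] [0.265 0.267 0.269]
-0.07 71 [-0.012 -0.007  0.002] [0.265 0.267 0.269]
-0.06 70 [-0.012 -0.007  0.001] [0.265 0.267 0.269]
-0.05 215 [-0.027 -0.01   0.013] [0.241 0.264 0.268]
-0.04 34 [-0.027 -0.017  0.012] [0.241 0.266 0.268]
[-0.04617367 -0.04472779 -0.04342448]
```

Request:
drive_tool(rot=[[0, 0, -0.006], [0, 0, -0.006], [0, 0, -0.006], [0, 0, -0.006], [0, 0, -0.006]], linear=[[0.006, 0.001, -0.025], [0.006, 0.001, -0.065], [0.006, 0.001, -0.105], [0.006, 0.001, -0.145], [0.006, 0.001, -0.161]], jaw=[0, 0, 0, 0, 0])

```text
time: 5.75
ee_pos: [0.413, -0.0176, 0.2096]
tool_rot: [0.595, 0.745, -0.19, 0.232]
ft_force: [0.5, 0.5, -2.0]
finger_gap: 0.0227
grip_force: 68.8
```

Request:
drive_tool(rot=[[0, 0, 0], [0, 0, 0], [0, 0, 0], [0, 0, 0], [0, 0, 0]], linear=[[0.0045, -0.02, 0], [0.011, -0.049, 0], [0.0177, -0.078, 0], [0.0244, -0.107, 0], [0.0295, -0.13, 0]], jaw=[0, 0, 0, 0, 0])

```text
time: 6.25
ee_pos: [0.4441, -0.1488, 0.2157]
tool_rot: [0.596, 0.744, -0.188, 0.235]
ft_force: [1.4, 0.3, -0.9]
finger_gap: 0.0232
grip_force: 68.8
```

```bash
python3 - <<'E'
from h import *
go(W(-.0205,.001,.113),toolR(-77.2,35))
p,d,K,Rc,t=cap("top"); Q=S(pts(d,K,Rc,t)); print("top cam")
m=(d>0)&(Q[...,0]<.14)&(Q[...,0]>-.02)&(abs(Q[...,1])<.03)&(Q[...,2]>.085)&(Q[...,2]<.125);q=Q[m]
for x in np.arange(-.02,.12,.01):
    s=q[abs(q[:,0]-x)<.005]
    if len(s): print(round(x,3),len(s),np.percentile(s[:,1],[5,50,95]).round(3),np.percentile(s[:,2],[5,50,95]).round(3))
p,d,K,Rc,t=cap("wrist"); cv2.imwrite("pics/w2.png",p[...,::-1])
E
```

```text
t 6.25 lin [ 0.0081 -0.0338 -0.0027] rot [0.0001 0.0015 0.0027] 0.2 gap 0.02324823560344539 F [ 1.4  0.3 -0.9] S [-0.0552  0.0006  0.1157] q [-0.   -0.46  1.87 -0.59  1.57 -0.27]
top cam
-0.02 57 [-0.014 -0.012  0.006] [0.094 0.12  0.125]
-0.01 99 [-0.013 -0.011  0.007] [0.094 0.121 0.125]
0.0 51 [-0.013 -0.008  0.005] [0.103 0.117 0.123]
0.01 43 [-0.008 -0.002  0.004] [0.107 0.109 0.111]
0.02 47 [-0.008 -0.001  0.005] [0.106 0.109 0.111]
0.03 10 [-0.008 -0.003  0.003] [0.107 0.109 0.11 ]
0.04 19 [-0.008  0.     0.005] [0.107 0.109 0.11 ]
0.05 31 [-0.008 -0.     0.005] [0.106 0.109 0.111]
0.06 29 [-0.008  0.     0.005] [0.107 0.109 0.111]
0.07 28 [-0.009  0.     0.005] [0.107 0.109 0.11 ]
0.08 24 [-0.008 -0.003  0.005] [0.107 0.109 0.11 ]
0.09 38 [-0.011  0.002  0.019] [0.088 0.108 0.11 ]
```

View pics/w2.png

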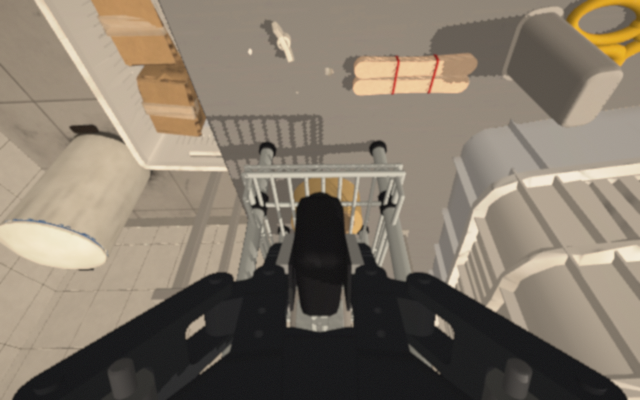

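The wrist view shows the hook's handle at (322,245) and the hand below the deck edge, with no contact. I'll move the last 35 mm in and then down.

Request:
drive_tool(rot=[[0, 0, 0], [0, 0, 0], [0, 0, 0], [0, 0, 0], [0, 0, 0]], linear=[[0.0022, -0.01, 0], [0.0044, -0.02, 0], [0.0066, -0.029, 0], [0.008, -0.034, 0], [0.008, -0.034, 0]], jaw=[0, 0, 0, 0, 0])

```text
time: 6.85
ee_pos: [0.4519, -0.1809, 0.214]
tool_rot: [0.596, 0.745, -0.188, 0.234]
ft_force: [-0.1, 0.3, -2.3]
finger_gap: 0.0229
grip_force: 68.8
```

```bash
python3 - <<'E'
from h import *
go(W(-.0205,.001,.081),toolR(-77.2,35))
p,d,K,Rc,t=cap("top"); Q=S(pts(d,K,Rc,t)); print("top cam")
m=(d>0)&(Q[...,0]<.149)&(Q[...,0]>.01)&(abs(Q[...,1])<.03)&(Q[...,2]>.075)&(Q[...,2]<.125);q=Q[m]
for x in np.arange(.08,.15,.01):
    s=q[abs(q[:,0]-x)<.005]
    if len(s): print(round(x,3),len(s),s[:,0].max().round(4),np.percentile(s[:,1],[5,50,95]).round(3),np.percentile(s[:,2],[5,50,95]).round(3))
E
```

```text
t 6.85 lin [ 0.0003 -0.0017 -0.033 ] rot [-0.001  -0.0006  0.0015] 0.1 gap 0.022948590584718345 F [-0.1  0.3 -2.3] S [-0.0223  0.0011  0.114 ] q [-0.08 -0.43  1.86 -0.58  1.52 -0.33]
top cam
0.08 26 0.0845 [-0.007 -0.003  0.006] [0.104 0.107 0.109]
0.09 12 0.0944 [-0.007  0.002  0.006] [0.106 0.106 0.108]
0.1 26 0.1048 [-0.007 -0.003  0.005] [0.104 0.107 0.109]
0.11 27 0.1144 [-0.008  0.     0.005] [0.104 0.107 0.109]
0.12 103 0.1249 [-0.021 -0.004  0.018] [0.081 0.102 0.108]
0.13 12 0.1275 [-0.022 -0.007  0.012] [0.103 0.105 0.107]
```

Request:
drive_tool(rot=[[0, 0, 0], [0, 0, 0], [0, 0, 0], [0, 0, 0], [0, 0, 0]], linear=[[0, 0, -0.007], [0, 0, -0.015], [0, 0, -0.023], [0, 0, -0.031], [0, 0, -0.032]], jaw=[0, 0, 0, 0, 0])

```text
time: 7.4
ee_pos: [0.4513, -0.1802, 0.18]
tool_rot: [0.595, 0.746, -0.188, 0.233]
ft_force: [-0.2, 0.3, -1.3]
finger_gap: 0.0224
grip_force: 68.8
```

Request:
drive_tool(rot=[[0, 0, 0], [0, 0, 0]], linear=[[0, 0, 0], [0, 0, 0]], jaw=[0, 0])

```text
time: 7.6
ee_pos: [0.452, -0.1805, 0.1825]
tool_rot: [0.595, 0.745, -0.187, 0.235]
ft_force: [-0.1, 0.5, -0.9]
finger_gap: 0.023
grip_force: 68.8
```

```bash
python3 - <<'E'
from h import *
go(W(-.0205,.001,.081),toolR(-77.2,35))
p,d,K,Rc,t=cap("top"); Q=S(pts(d,K,Rc,t)); print("top cam")
m=(d>0)&(Q[...,0]<.149)&(Q[...,0]>.03)&(abs(Q[...,1])<.012)&(Q[...,2]>.065)&(Q[...,2]<.11);q=Q[m]
for x in np.arange(.03,.15,.01):
    s=q[abs(q[:,0]-x)<.005]
    if len(s): print(round(x,3),len(s),s[:,0].max().round(4),np.percentile(s[:,1],[5,50,95]).round(3),np.percentile(s[:,2],[5,50,95]).round(3))
m=(d>0)&(Q[...,0]<.3)&(Q[...,0]>.03)&(abs(Q[...,1])<.056)&(abs(Q[...,1])>.02)&(abs(Q[...,2]-.062)<.006); print(np.percentile(Q[m][:,0],[0,2,5]))
E
```

```text
t 7.6 lin [ 0.0002 -0.0021 -0.0015] rot [-0.0008  0.0001  0.001 ] 0.1 gap 0.02296399167545623 F [-0.1  0.5 -0.9] S [-0.0226  0.0013  0.0825] q [-0.08 -0.43  1.91 -0.58  1.47 -0.3 ]
top cam
0.03 25 0.0347 [-0.012 -0.008  0.004] [0.073 0.083 0.088]
0.04 11 0.0401 [-0.006 -0.004  0.006] [0.073 0.075 0.077]
0.05 12 0.055 [-0.007  0.002  0.007] [0.072 0.075 0.077]
0.06 29 0.0649 [-0.007  0.001  0.006] [0.072 0.075 0.077]
0.07 25 0.0745 [-0.007  0.002  0.006] [0.073 0.075 0.077]
0.08 26 0.0849 [-0.007  0.002  0.007] [0.072 0.075 0.077]
0.09 25 0.095 [-0.007  0.001  0.006] [0.073 0.076 0.077]
0.1 5 0.0975 [0.001 0.002 0.006] [0.074 0.076 0.076]
0.11 6 0.1148 [0.004 0.005 0.007] [0.074 0.076 0.077]
0.12 27 0.1248 [-0.009  0.004  0.011] [0.071 0.075 0.077]
0.13 5 0.1267 [-0.008 -0.001  0.009] [0.073 0.076 0.076]
[0.100659   0.10242588 0.10392465]
```

Step 1 is met, with the blade about 17 mm below the rim. Now a slow drag.

Request:
drive_tool(rot=[[0, 0, 0], [0, 0, 0], [0, 0, 0], [0, 0, 0], [0, 0, 0]], linear=[[-0.0007, 0.003, -0.004], [-0.0014, 0.006, -0.004], [-0.0022, 0.01, -0.004], [-0.0033, 0.015, -0.004], [-0.0047, 0.021, -0.004]], jaw=[0, 0, 0, 0, 0])

```text
time: 8.15
ee_pos: [0.447, -0.1591, 0.1781]
tool_rot: [0.596, 0.745, -0.188, 0.235]
ft_force: [1.0, -2.2, -2.1]
finger_gap: 0.0232
grip_force: 68.9
```

Request:
drive_tool(rot=[[0, 0, 0], [0, 0, 0], [0, 0, 0], [0, 0, 0], [0, 0, 0]], linear=[[-0.0016, 0.007, 0], [-0.0032, 0.014, 0], [-0.0048, 0.021, 0], [-0.0064, 0.028, 0], [-0.008, 0.035, 0]], jaw=[0, 0, 0, 0, 0])

```text
time: 8.65
ee_pos: [0.4391, -0.1238, 0.1781]
tool_rot: [0.595, 0.745, -0.187, 0.235]
ft_force: [-0.4, -1.7, -2.3]
finger_gap: 0.0229
grip_force: 68.9
```

Request:
drive_tool(rot=[[0, 0, 0], [0, 0, 0], [0, 0, 0], [0, 0, 0], [0, 0, 0]], linear=[[-0.0016, 0.007, 0], [-0.0032, 0.014, 0], [-0.0048, 0.021, 0], [-0.0061, 0.027, 0], [-0.007, 0.031, 0]], jaw=[0, 0, 0, 0, 0])

```text
time: 9.15
ee_pos: [0.4321, -0.0929, 0.1781]
tool_rot: [0.595, 0.745, -0.187, 0.235]
ft_force: [0.3, -2.1, -3.4]
finger_gap: 0.0231
grip_force: 69.0
```

```bash
cat > look.py <<'E'
from h import *
p,d,K,Rc,t=cap("top"); Q=S(pts(d,K,Rc,t)); cv2.imwrite("pics/topd.png",p[...,::-1])
m=(d>0)&(Q[...,0]<.3)&(Q[...,0]>-.05)&(abs(Q[...,1])<.056)&(abs(Q[...,2]-.062)<.005); q=Q[m]
for y in np.arange(-.05,.056,.02):
    s=q[abs(q[:,1]-y)<.01]
    if len(s): print(round(y,3),len(s),np.percentile(s[:,0],[0,2,10]).round(3),end=';')
m=(d>0)&(Q[...,0]<.3)&(Q[...,0]>.02)&(abs(Q[...,1])<.05)&(abs(Q[...,2]-.096)<.006);q=Q[m];print("\nmoulds",q.min(0),q.max(0))
E
python3 look.py; python3 -c "
from h import *
go(W(-.14,.001,.0785),toolR(-77.2,35))"
```

```text
-0.05 304 [0.022 0.023 0.028];-0.03 178 [0.021 0.022 0.025];-0.01 89 [-0.011  0.022  0.023];0.01 116 [0.022 0.023 0.027];0.03 89 [0.022 0.023 0.024];0.05 191 [0.023 0.023 0.027];
moulds [ 0.07448918 -0.03716714  0.09005885] [0.29913367 0.03433638 0.10101628]
t 9.2 lin [-0.0063  0.0264  0.0005] rot [-0.0015 -0.0004  0.0004] 0.1 gap 0.02277439294614504 F [-0.4  0.7 -1.9] S [-0.1128  0.0013  0.078 ] q [ 0.14 -0.46  1.94 -0.61  1.59 -0.12]
```

Request:
drive_tool(rot=[[0, 0, 0], [0, 0, 0], [0, 0, 0], [0, 0, 0], [0, 0, 0]], linear=[[-0.001, 0.004, 0], [-0.0023, 0.01, 0], [-0.0039, 0.017, 0], [-0.0054, 0.024, 0], [-0.007, 0.031, 0]], jaw=[0, 0, 0, 0, 0])

```text
time: 9.7
ee_pos: [0.4251, -0.0618, 0.1781]
tool_rot: [0.595, 0.745, -0.187, 0.235]
ft_force: [0.3, -2.9, -2.4]
finger_gap: 0.0229
grip_force: 69.1
```

Request:
drive_tool(rot=[[0, 0, 0], [0, 0, 0], [0, 0, 0], [0, 0, 0]], linear=[[-0.0009, 0.004, 0], [-0.0009, 0.004, 0], [-0.0009, 0.004, 0], [-0.0009, 0.004, 0]], jaw=[0, 0, 0, 0])

```text
time: 10.1
ee_pos: [0.4243, -0.0584, 0.1781]
tool_rot: [0.595, 0.745, -0.187, 0.234]
ft_force: [-0.1, -1.4, -1.8]
finger_gap: 0.0229
grip_force: 69.3
```

```bash
python3 look.py; python3 -c "
from h import *
go(W(-.14,.001,.0785),toolR(-77.2,35))"
```

```text
-0.05 312 [-0.014 -0.013 -0.008];-0.03 167 [-0.014 -0.014 -0.012];-0.01 81 [-0.033 -0.014 -0.013];0.01 106 [-0.014 -0.014 -0.01 ];0.03 82 [-0.014 -0.014 -0.013];0.05 222 [-0.014 -0.013 -0.008];
moulds [ 0.04026027 -0.03709836  0.09002982] [0.29800771 0.03454501 0.101266  ]
t 10.15 lin [ 0.0015 -0.0076  0.0004] rot [-0.0011 -0.0003  0.0012] 0.1 gap 0.023011870137579903 F [-0.8 -0.5 -1.5] S [-0.1477  0.0012  0.0781] q [ 0.22 -0.45  1.94 -0.61  1.64 -0.05]
```

Rim at −14 mm, square, with both moulds standing. I'll back the blade off the wall, lift it and draw it out.

Request:
drive_tool(rot=[[0, 0, 0], [0, 0, 0], [0, 0, 0], [0, 0, 0], [0, 0, 0]], linear=[[0.0011, -0.005, 0], [0.002, -0.009, 0], [0.002, -0.009, 0.012], [0.002, -0.009, 0.028], [0.002, -0.009, 0.044]], jaw=[0, 0, 0, 0, 0])

```text
time: 10.65
ee_pos: [0.4264, -0.0676, 0.2242]
tool_rot: [0.596, 0.745, -0.187, 0.235]
ft_force: [0.5, 0.4, -1.1]
finger_gap: 0.0231
grip_force: 69.3
```

Request:
drive_tool(rot=[[0, 0, 0], [0, 0, 0], [0, 0, 0], [0, 0, 0], [0, 0, 0]], linear=[[0, 0, 0.003], [-0.0044, 0.02, 0.005], [-0.011, 0.048, 0.005], [-0.0165, 0.073, 0.005], [-0.0165, 0.073, 0.005]], jaw=[0, 0, 0, 0, 0])

```text
time: 11.15
ee_pos: [0.4097, 0.0078, 0.2272]
tool_rot: [0.594, 0.746, -0.187, 0.234]
ft_force: [0.1, -0.6, -1.9]
finger_gap: 0.0227
grip_force: 69.4
```

Request:
drive_tool(rot=[[0, 0, 0], [0, 0, 0], [0, 0, 0], [0, 0, 0], [0, 0, 0]], linear=[[0, 0, 0.02], [0, 0, 0.055], [0, 0, 0.09], [0, 0, 0.125], [0, 0, 0.15]], jaw=[0, 0, 0, 0, 0])

```text
time: 11.65
ee_pos: [0.4098, 0.005, 0.38]
tool_rot: [0.596, 0.745, -0.186, 0.235]
ft_force: [0.4, -0.1, -1.1]
finger_gap: 0.023
grip_force: 69.4
```

```bash
python3 look.py; python3 - <<'E'
from h import *
go(W(.0753,-.004,.270),toolR(-77.2,35))
p,d,K,Rc,t=cap("top"); Q=S(pts(d,K,Rc,t))
m=(d>0)&(Q[...,0]<-.02)&(Q[...,0]>-.15)&(abs(Q[...,1])<.012)&(Q[...,2]>.2)&(Q[...,2]<.31);q=Q[m]
for x in np.arange(-.15,-.03,.02):
    s=q[abs(q[:,0]-x)<.005]
    if len(s): print(round(x,3),len(s),s[:,0].max().round(4),np.percentile(s[:,1],[5,50,95]).round(3),np.percentile(s[:,2],[5,50,95]).round(3))
E
```

```text
-0.05 320 [-0.015 -0.013 -0.008];-0.03 153 [-0.015 -0.014 -0.012];-0.01 81 [-0.014 -0.014 -0.013];0.01 135 [-0.014 -0.014 -0.012];0.03 80 [-0.014 -0.014 -0.013];0.05 224 [-0.014 -0.013 -0.008];
moulds [ 0.04023107 -0.03798709  0.09015459] [0.29979872 0.0342039  0.1005101 ]
t 11.7 lin [ 0.0585 -0.2819 -0.0138] rot [-0.0027  0.0082  0.0019] 0.5 gap 0.02288721922602154 F [-2.4 -1.2  0.3] S [-0.2126  0.0013  0.2838] q [ 0.38 -0.38  1.52 -0.67  2.01 -0.13]
-0.15 40 -0.145 [-0.007 -0.002  0.006] [0.274 0.277 0.278]
-0.13 77 -0.1251 [-0.007 -0.001  0.006] [0.275 0.277 0.278]
-0.11 72 -0.1051 [-0.007 -0.001  0.005] [0.275 0.277 0.278]
-0.09 72 -0.085 [-0.007 -0.002  0.005] [0.275 0.277 0.279]
-0.07 119 -0.065 [-0.011 -0.003  0.008] [0.25  0.276 0.278]
```

Request:
drive_tool(rot=[[0, 0, 0], [0, 0, 0], [0, 0, 0], [0, 0, 0], [0, 0, 0]], linear=[[0.004, -0.02, 0], [0.012, -0.056, 0], [0.02, -0.094, 0], [0.028, -0.132, 0], [0.035, -0.17, 0]], jaw=[0, 0, 0, 0, 0])

```text
time: 12.25
ee_pos: [0.4447, -0.1661, 0.3754]
tool_rot: [0.595, 0.746, -0.188, 0.234]
ft_force: [1.1, 0.5, -0.8]
finger_gap: 0.0229
grip_force: 69.5
```

Request:
drive_tool(rot=[[0, 0, 0], [0, 0, 0], [0, 0, 0], [0, 0, 0], [0, 0, 0]], linear=[[0.0075, -0.036, 0], [0.015, -0.072, 0], [0.021, -0.1, 0], [0.023, -0.112, 0], [0.023, -0.112, 0]], jaw=[0, 0, 0, 0, 0])

```text
time: 12.75
ee_pos: [0.4672, -0.2777, 0.3752]
tool_rot: [0.596, 0.745, -0.188, 0.233]
ft_force: [-0.3, 0.1, -1.9]
finger_gap: 0.023
grip_force: 69.5
```

Request:
drive_tool(rot=[[0, 0, 0], [0, 0, 0], [0, 0, 0], [0, 0, 0], [0, 0, 0]], linear=[[0, 0, -0.012], [0, 0, -0.027], [0, 0, -0.04], [0, 0, -0.047], [0, 0, -0.047]], jaw=[0, 0, 0, 0, 0])

```text
time: 13.25
ee_pos: [0.4677, -0.2756, 0.3283]
tool_rot: [0.595, 0.746, -0.188, 0.233]
ft_force: [0.3, 0.1, -0.6]
finger_gap: 0.0227
grip_force: 69.4
```

```bash
cat > strip.py <<'E'
from h import *
go(W(.0753,-.004,.2268),toolR(-77.2,35))
p,d,K,Rc,t=cap("top"); Q=S(pts(d,K,Rc,t)); cv2.imwrite("pics/tops.png",p[...,::-1])
m=(d>0)&(Q[...,0]<.25)&(Q[...,0]>.02)&(abs(Q[...,1])<.025)&(Q[...,2]>.205)&(Q[...,2]<.26);q=Q[m]
for x in np.arange(.05,.24,.02):
    s=q[abs(q[:,0]-x)<.005]
    if len(s): print(round(x,3),len(s),s[:,0].max().round(4),np.percentile(s[:,1],[5,50,95]).round(3),np.percentile(s[:,2],[5,50,95]).round(4))
E
python3 strip.py
```

```text
t 13.25 lin [ 0.0009 -0.0015 -0.0015] rot [-0.0019 -0.0026 -0.0002] 0.2 gap 0.022745714551929495 F [ 0.3  0.1 -0.6] S [ 0.0736 -0.0045  0.2283] q [-0.3  -0.34  1.59 -0.52  1.56 -0.61]
0.05 35 0.0548 [-0.016 -0.008 -0.001] [0.2055 0.212  0.2351]
0.07 3 0.0748 [-0.024 -0.024 -0.024] [0.2152 0.2448 0.2577]
0.09 108 0.095 [-0.024 -0.013  0.003] [0.2214 0.2357 0.2379]
0.11 131 0.115 [-0.018 -0.015  0.002] [0.2089 0.2346 0.238 ]
0.13 37 0.1346 [-0.019 -0.015 -0.002] [0.2157 0.2267 0.2347]
0.15 48 0.1545 [-0.013 -0.007  0.001] [0.2187 0.221  0.2227]
0.17 44 0.1749 [-0.013 -0.007  0.001] [0.2189 0.2207 0.222 ]
0.19 46 0.1948 [-0.013 -0.007  0.   ] [0.2188 0.2206 0.2223]
0.21 40 0.2145 [-0.013 -0.008 -0.   ] [0.2181 0.2209 0.2227]
```

Request:
drive_tool(rot=[[0, 0, 0], [0, 0, 0], [0, 0, 0]], linear=[[0, 0, -0.001], [0, 0, -0.002], [0, 0, -0.002]], jaw=[0, 0, 0])

```text
time: 13.6
ee_pos: [0.4678, -0.2765, 0.3285]
tool_rot: [0.596, 0.745, -0.187, 0.235]
ft_force: [-0.6, 0.2, -1.2]
finger_gap: 0.0231
grip_force: 69.4
```

```bash
python3 strip.py | tail -5; python3 -c "
from h import *
go(W(.0753,-.004,.2268),toolR(-77.2,35))
z=np.load('top0.npz');Q=S(pts(z['d'],z['K'],z['R'],z['t']));m=(Q[...,0]>.14)&(Q[...,0]<.21)&(abs(Q[...,1]+.003)<.006)&(Q[...,2]>.205)&(Q[...,2]<.24);print('orig strip z',np.median(Q[m][:,2]))"
```

```text
0.13 47 0.1314 [-0.018 -0.015 -0.001] [0.214  0.2283 0.2368]
0.15 48 0.155 [-0.013 -0.007  0.   ] [0.2195 0.2213 0.2228]
0.17 46 0.175 [-0.013 -0.007  0.   ] [0.219  0.221  0.2225]
0.19 44 0.1946 [-0.012 -0.007 -0.001] [0.2191 0.2215 0.2229]
0.21 44 0.2146 [-0.013 -0.008 -0.   ] [0.219  0.2215 0.2231]
t 13.65 lin [ 0.0007 -0.0006 -0.0017] rot [-0.0008  0.0002  0.0011] 0.1 gap 0.022891663010519234 F [ 0.4 -0.3 -0.9] S [ 0.0745 -0.0045  0.2285] q [-0.3  -0.34  1.59 -0.52  1.56 -0.6 ]
orig strip z 0.21948749224598577
```

Request:
drive_tool(rot=[[0, 0, 0], [0, 0, 0], [0, 0, 0], [0, 0, 0]], linear=[[0, 0, -0.001], [0, 0, -0.002], [0, 0, -0.002], [0, 0, -0.002]], jaw=[0, 0, 0, 0])

```text
time: 14.05
ee_pos: [0.4679, -0.2765, 0.3265]
tool_rot: [0.595, 0.745, -0.187, 0.235]
ft_force: [-0.1, 0.6, 0.5]
finger_gap: 0.0231
grip_force: 69.7
```

```bash
python3 strip.py | sed -n '1p;6,20p'
```

```text
t 14.05 lin [ 0.0007 -0.0006  0.0003] rot [-0.0005  0.0003  0.001 ] 0.1 gap 0.023141318170964122 F [-0.1  0.6  0.5] S [ 0.0746 -0.0045  0.2265] q [-0.3  -0.34  1.59 -0.52  1.56 -0.6 ]
0.13 46 0.1327 [-0.018 -0.016 -0.001] [0.2136 0.2258 0.2346]
0.15 45 0.1549 [-0.013 -0.007 -0.001] [0.2168 0.2196 0.2213]
0.17 45 0.175 [-0.013 -0.008 -0.   ] [0.2171 0.2193 0.2213]
0.19 42 0.1949 [-0.013 -0.008  0.   ] [0.2184 0.2197 0.2209]
0.21 40 0.2146 [-0.013 -0.007 -0.   ] [0.218  0.2197 0.2215]
```

Request:
drive_tool(rot=[[0, 0, 0], [0, 0, 0], [0, 0, 0], [0, 0, 0], [0, 0, 0]], linear=[[0, 0, 0], [0, 0, 0], [0, 0, 0], [0, 0, 0], [0, 0, 0]], jaw=[0.3, 0.4, 0.6, 0.8, 1])

```text
time: 14.6
ee_pos: [0.4678, -0.2764, 0.326]
tool_rot: [0.595, 0.745, -0.188, 0.234]
ft_force: [-0.0, -1.0, -0.5]
finger_gap: 0.076
grip_force: 0.0
```

Request:
drive_tool(rot=[[0, 0, 0], [0, 0, 0], [0, 0, 0], [0, 0, 0], [0, 0, 0]], linear=[[0, 0, 0], [0, 0, 0], [-0.002, 0.01, 0.016], [-0.005, 0.022, 0.033], [-0.008, 0.036, 0.053]], jaw=[1, 1, 1, 1, 1])

```text
time: 15.1
ee_pos: [0.4595, -0.2402, 0.379]
tool_rot: [0.596, 0.745, -0.188, 0.234]
ft_force: [0.5, 0.5, 0.4]
finger_gap: 0.0853
grip_force: 0.0
```

Request:
drive_tool(rot=[[0, 0, 0], [0, 0, 0], [0, 0, 0], [0, 0, 0], [0, 0, 0]], linear=[[-0.004, 0.018, 0.026], [-0.008, 0.038, 0.05], [-0.014, 0.07, 0.06], [-0.018, 0.09, 0.06], [-0.018, 0.09, 0.06]], jaw=[1, 1, 1, 1, 1])

```text
time: 15.6
ee_pos: [0.4419, -0.1487, 0.44]
tool_rot: [0.595, 0.746, -0.186, 0.235]
ft_force: [0.1, -0.9, 0.2]
finger_gap: 0.0851
grip_force: 0.0
```

```bash
python3 strip.py; python3 look.py; python3 - <<'E'
import cv2
cv2.imwrite("pics/fin.png",cv2.resize(cv2.imread("pics/topd.png")[110:330,180:460],None,fx=2.7,fy=2.7))
E
```

```text
t 15.6 lin [ 0.0267 -0.1285 -0.1132] rot [-0.0015  0.0012 -0.002 ] 0.2 gap 0.08506078921918866 F [ 0.1 -0.9  0.2] S [-0.0559 -0.0016  0.34  ] q [-0.01 -0.36  1.4  -0.62  1.88 -0.49]
0.05 46 0.055 [-0.013 -0.007  0.   ] [0.2076 0.221  0.2316]
0.07 129 0.0749 [-0.018 -0.016  0.001] [0.2088 0.2331 0.2363]
0.09 132 0.0949 [-0.018 -0.016  0.   ] [0.209  0.2331 0.2364]
0.11 130 0.115 [-0.018 -0.016  0.001] [0.2076 0.2332 0.2364]
0.13 43 0.1322 [-0.018 -0.016 -0.   ] [0.2122 0.2251 0.2339]
0.15 46 0.1549 [-0.013 -0.007 -0.   ] [0.2167 0.2193 0.2205]
0.17 42 0.1744 [-0.013 -0.007 -0.   ] [0.218  0.2196 0.2209]
0.19 44 0.1945 [-0.013 -0.007  0.   ] [0.2179 0.2195 0.2214]
0.21 42 0.2148 [-0.014 -0.008 -0.   ] [0.2181 0.2197 0.2219]
-0.05 310 [-0.014 -0.013 -0.008];-0.03 160 [-0.014 -0.014 -0.012];-0.01 79 [-0.015 -0.014 -0.013];0.01 131 [-0.014 -0.014 -0.012];0.03 84 [-0.014 -0.014 -0.013];0.05 222 [-0.014 -0.013 -0.009];
moulds [ 0.03899607 -0.0366863   0.09014425] [0.29886583 0.03267617 0.10066194]
```

View pics/fin.png

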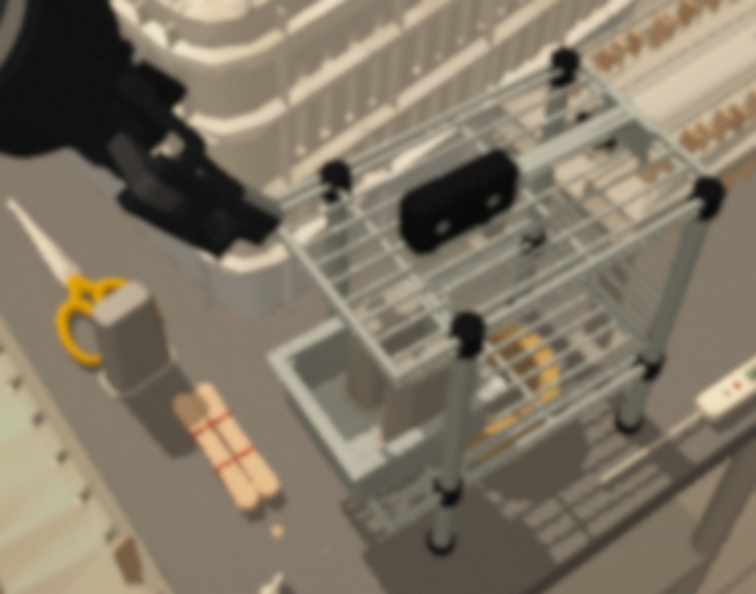

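The pan is at the front edge (rim about (320,420)) with both moulds standing. The hook is upright on the upper deck at (460,200), the bystanders haven't moved, and the gripper is clear.

```bash
python3 -c "
from h import *
print(order.finish_job())"
```

```text
the job is handed in; nothing more can be done
None
```

The job is handed in, but no verdict came back: at the last look the pan's front rim was about 14 mm past the shelf edge with both moulds standing, the hook stood upright and released on the upper deck, and the spare mould and stick bundle had not visibly moved (about 15.7 s used).

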